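# End of a flash point run: heater off, stirrer off, cooling fan on

### The job

The flash point run is over: on the tester's front fascia press the heater rocker (next to the round dial) off, then the stirrer rocker beside it off, then switch the cooling fan rocker (the third narrow one) on, each with a light fingertip press on its raised end until it has snapped fully over. Leave the wide mains rocker on, do not turn the dial, and leave the spare brass cup, the sample bottle and the beaker standing where they are.

Things in the scene. Friction and masses are not known exactly. Their poses are not given: they have to be found in the camera images.
- tester: Flash point tester fixed on the bench: case 340 mm wide, 400 mm deep. Origin on the bench under the switch row; x away from the operator, y to his left, z up. The grey front fascia (x -60 to 60 mm) rises 4 degrees towards +x and is 86 mm high at x = 0. Along x = 0, left to right: dial y = 140 mm, heater 75, stirrer 20, fan -35, wide mains rocker -105. Behind it the stainless deck is 100 mm high.
- stove_top (a point): Centre of the brass lid on the stove, behind the fascia, 172 mm above the bench. The stove is 156 mm across; lid fittings reach 190 mm, the cup's black handle (to the right) 245 mm, the blue stirrer head above it and the column behind 315 mm.
- heater (a joint): Heater black rocker, 36 mm long (front to back) and 18 mm wide; it rocks front to back about its middle. 0 = on (far end, with a small white line, down; near end proud), 0.36 rad = off (near end down). Snap action: the raised end needs 2 to 4 N; once it is some 3.5 mm down (half-way, 0.18 rad) it snaps over by itself and stays. The clipped-in switch itself gives 1 mm per 5 N. Starts on.
- stirrer (a joint): Stirrer black rocker, 36 mm long (front to back) and 18 mm wide; same kind and values as heater: 0 = on, 0.36 rad = off. Starts on.
- fan (a joint): Cooling fan black rocker, 36 mm long (front to back) and 18 mm wide; same action, the other way round: 0 = off (near end down, far end with the white line proud), 0.36 rad = on (far end, towards the deck, down). Starts off.
- mains (a joint): Mains rocker, black, 36 mm long and 28 mm wide, the wide one at the right end; same action: 0 = on, 0.36 = off. On, and must stay on.
- heater_near_end (a point): Heater rocker. Middle of the top edge of its near (operator's side) end, the raised end at the start; moves with the rocker. Raised it is 13 mm above the fascia, pressed home 7 mm. Press at the very end or up to 8 mm beyond it, not over the middle: the other half must be free to rise.
- stirrer_near_end (a point): Stirrer rocker. Middle of the top edge of its near (operator's side) end, the raised end at the start; moves with the rocker. Raised it is 13 mm above the fascia, pressed home 7 mm. Press at the very end or up to 8 mm beyond it, not over the middle: the other half must be free to rise.
- fan_far_end (a point): Fan rocker. Middle of the top edge of its far (deck side) end, the raised end at the start; moves with the rocker. Raised it is 13 mm above the fascia, pressed home 7 mm. Press at the very end or up to 8 mm beyond it, not over the middle: the other half must be free to rise.
- dial_rim (a point): Point on the edge of the heater dial (black, 38 mm across, with a bar grip, 44 mm high), 17 mm from its axis; shows whether the dial was turned.
- spare_cup: Loose spare brass test cup, 54 mm across (flange 78 mm), 56 mm high, with a slanting steel and black handle that reaches 120 mm high; stands on the bench to the right of the tester. Origin at the centre of its underside.
- sample_bottle: Loose amber bottle, 54 mm across, 105 mm high, on the bench to the left of the tester. Origin at the centre of its underside.
- beaker: Loose glass beaker, 60 mm across, 70 mm high, on the deck right of the stove. Origin at the centre of its underside.

How it is judged:
By the outcome, as a careful person would: the job done as asked, in the order asked, and still so for the second after the job is handed in, with the robot touching nothing.
It also fails if it takes over 45 s, if anything falls off the work surface, if the arm or the gripper's body presses on something with over 40 N, if the wrist force passes 120 N, or if a joint passes its speed limit or range.

### The arm

A 6-joint arm with a two-finger parallel gripper is mounted at the origin on the work surface. World frame = base frame: x ahead of the robot, y to its left, z up, the work surface at z = 0. Lengths are in mm, angles in rad, forces in N, time in s.
With the tool pointing down it reaches from about 275 to 1000 mm from the base axis. Payload 8.4 kg.
Tool frame: the origin (TCP) lies midway between the tips of the shut fingers; the grasp point (between the pads) lies grip_depth behind it (grip_depth is the distance from the TCP to the grasp point, in mm); z points along the fingers, y is the line along which they close (so a half turn about z gives the same grasp; the last joint's range is limited). The gripper opens to 85 mm and grips with 20 to 120 N. Pads are 22 mm wide; open, the fingers measure 114 mm over their backs; the gripper's body (76 mm by 85 mm) begins 54 mm behind the grasp point. The pads swing forward as they close: fully open they stand 13 mm farther back than shut.
Start: joints at [1.188, 0.353, 1.633, -0, 1.155, -0.002], TCP at [232.288, 580.233, 231.281] pointing down, gripper open.
Joint ranges: [-2.63, 2.63], [-0.92, 2.1], [0.06, 2.66], [-1.3, 4.44], [0, 2.69], [-3.02, 3.02]. Speed limits (rad/s): [2.22, 2.22, 2.79, 3.14, 3.14, 3.14].

### API

Orientations are given as [roll, pitch, yaw] about the fixed x, y, z axes, in that order (R = Rz(yaw) Ry(pitch) Rx(roll)).
In Python, from rig import * gives the robot as it stands.
- The arm moves only by the shell command python3 -m creep 'ROWS' [FORCE]. ROWS is JSON, a list of rows, each an object of numbers: "x", "y", "z": the shift along the tool's x, y, z in mm; "rx", "ry", "rz": the turn, a rotation vector about the tool's x, y, z in rad; "hand": the finger opening in mm, from 0 to 85.4. A call has 1 to 20 rows; each row shifts and turns the commanded pose from where the row before left it, along the tool's axes as they then stand; what a row does not reach is not made up. A row lasts 1/8 s, in which the tool goes at most 62.5 mm and 10.7 degrees, less where a joint would pass 70% of its speed; a pose out of reach is approached as far as the arm can. A call with a gripper value outside its range is refused whole. The fingers move at their own pace and stop on an object; FORCE is the grip in N (left out, the last holds). Time passes only in rows, so rows that do not move let the fingers close. It gives the time, the measured TCP pose, the force, the opening and the grip force at its end, in the units of the state.
- sense(): the state, without advancing time (a new reading comes with each control period).
- grab_frame(name): name is "scene" or "top" or "wrist"; returns the picture (384x512x3 uint8, red, green, blue); there is no depth.
- get_calibration(name): a dict with "K" (3x3 intrinsics, pixels), "R" (3x3) and "t" (3): a world point X has camera coordinates R X + t. Camera axes: x right, y down, z forward; pixel columns grow to the right and rows downward; lengths in mm; the calibration is good to about 2 mm. A picture is of the moment at which its call begins: read the wrist's pose just before it. get_calibration takes no time and is no camera call; for the wrist camera it gives the pose at the moment of the call.
- sign_off(): hands the job in; it is judged then, once.
The state is a dict: "clock": time; "qpos": joint angles; "qvel": joint speeds; "joint_efforts": joint torques, N m; "eef_pos": TCP position; "tcp_rot": TCP orientation; "contact_force": force on the tool from outside, world axes, zero at the start; "wrist_torque": the same for the moment, N m; "opening": opening from 0.0 (shut) to 1.0 (fully open); "grasp_force": force on a finger pad.
Only numpy, scipy, OpenCV 4.12 (cv2) and the standard library are available. Lean on these libraries where they do the work, as an engineer would, in place of code of your own. Each camera call takes 0.05 s, during which the arm holds its last target. There are 200 camera calls.

## Working session

There is one attempt and no reset: what is moved stays moved. The work goes in short steps, Python scripts to look and compute and a shell command to move; the robot and the scene stay as the last step left them, time stands still between calls to the robot, and variables do not carry over. Pictures are saved under pics/ and viewed, at most 10 in all, crops included, and the job is handed in when it is done.

```bash
mkdir -p pics; ls
python3 - <<'E'
from rig import *
import cv2,numpy as np
s=sense();print(s)
for n in ("scene","top","wrist"):
    c=get_calibration(n);print(n,np.array(c["K"]).round(1).tolist(),np.array(c["R"]).round(4).tolist(),np.array(c["t"]).round(1).tolist())
    cv2.imwrite(f"pics/{n}0.png",cv2.cvtColor(grab_frame(n),cv2.COLOR_RGB2BGR))
a=cv2.imread("pics/scene0.png");b=cv2.imread("pics/top0.png")
E
```

```text
pics
{'clock': 0.0, 'qpos': array([ 1.18756655e+00,  3.53669774e-01,  1.63416134e+00,  2.11589555e-05,
        1.15516992e+00, -2.39080383e-03]), 'qvel': array([ 0.00030391, -0.00097706,  0.00095632,  0.00022634, -0.00034741,
       -0.00093622]), 'joint_efforts': array([-1.48863724e-03, -6.05270863e+01, -3.42050850e+01, -1.02168381e-04,
        9.53114679e-03, -1.50808586e-05]), 'eef_pos': array([232.11989196, 579.77690428, 230.5365221 ]), 'tcp_rot': array([-3.14018432e+00, -2.27126232e-05,  2.76074511e+00]), 'contact_force': array([-0.9482157 , -0.69898714,  0.14461526]), 'wrist_torque': array([ 0.03175139,  0.0228142 , -0.02097708]), 'grasp_force': 0.0, 'opening': 0.9987690453102676}
scene [[451.7, 0.0, 254.7], [0.0, 451.7, 189.7], [0.0, 0.0, 1.0]] [[0.4449, 0.8955, 0.0137], [0.5698, -0.2712, -0.7758], [-0.691, 0.3529, -0.6309]] [-309.0, -240.2, 1681.5]
top [[365.7, 0.0, 252.8], [0.0, 365.7, 182.4], [0.0, 0.0, 1.0]] [[-0.0011, -0.9999, 0.0116], [-0.9879, -0.0007, -0.1553], [0.1553, -0.0116, -0.9878]] [32.1, 618.0, 1055.1]
wrist [[265.9, 0.0, 254.3], [0.0, 265.9, 191.4], [0.0, 0.0, 1.0]] [[0.3717, 0.9283, -0.0015], [0.897, -0.3587, 0.2583], [0.2393, -0.0973, -0.9661]] [-624.7, -33.7, 378.6]
```

View pics/top0.png

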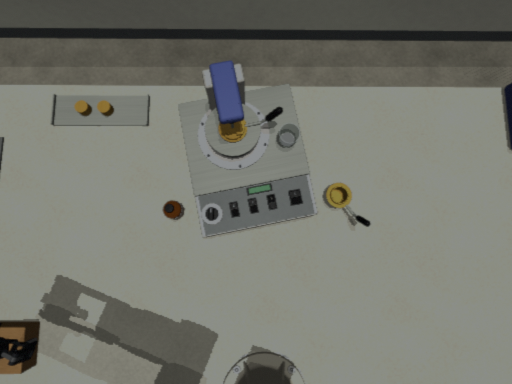

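View pics/scene0.png

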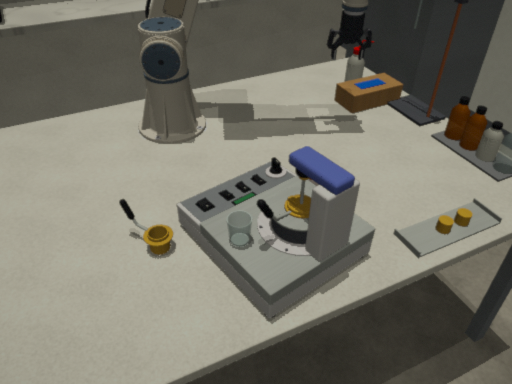

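The top view shows the dial at about (212,213), heater (235,209), stirrer (253,206), fan (271,202) and mains (296,197). The scene view agrees: the fascia faces the robot and nothing stands over it. Next I measure the rockers and fit the tester pose.

```bash
cat > h.py <<'E'
from rig import *
import cv2,numpy as np
def ray(cal,uv,z):
    K,R,t=(np.array(cal[k],float) for k in "KRt")
    C=-R.T@t; d=R.T@np.linalg.solve(K,[uv[0],uv[1],1.]); return C+d*(z-C[2])/d[2]
def proj(cal,X):
    K,R,t=(np.array(cal[k],float) for k in "KRt")
    p=K@(R@np.array(X,float)+t); return p[:2]/p[2]
def fit(local,world):   # 2D rigid
    l=np.array(local,float);w=np.array(world,float)[:,:2];lc,wc=l.mean(0),w.mean(0)
    a=l-lc;b=w-wc
    th=np.arctan2((a[:,0]*b[:,1]-a[:,1]*b[:,0]).sum(),(a*b).sum())
    R=np.array([[np.cos(th),-np.sin(th)],[np.sin(th),np.cos(th)]])
    o=wc-R@lc; return th,o,(l@R.T+o)-w
E
python3 - <<'E'
from h import *
im=cv2.imread("pics/top0.png");c=get_calibration("top")
m=(im.max(2)<55).astype(np.uint8)
m[:185]=0;m[225:]=0;m[:,:200]=0;m[:,310:]=0
n,l,st,ce=cv2.connectedComponentsWithStats(m)
W=[]
for i in range(1,n):
    if st[i,4]>15:
        X=ray(c,ce[i],93);print(st[i].tolist(),ce[i].round(1),X.round(1));W.append((ce[i][0],X))
W=[w for _,w in sorted(W,key=lambda p:p[0])]
if len(W)==5:
    print(fit([(0,y) for y in(75,20,-35,-105)],W[1:]))
w=get_calibration("wrist");R=np.array(w["R"]);C=-R.T@np.array(w["t"]);s=sense()
from scipy.spatial.transform import Rotation as Q
T=Q.from_euler("xyz",s["tcp_rot"]).as_matrix();print("cam in tool",T.T@(C-s["eef_pos"]),T.T@R.T)
E
```

```text
[289, 189, 14, 16, 162] [295.1 196.8] [569.1 -89.1  93. ]
[267, 194, 10, 15, 115] [271.5 201.2] [556.3 -21.   93. ]
[248, 198, 10, 15, 110] [252.7 205. ] [545.4  32.8  93. ]
[230, 202, 10, 15, 108] [234.1 209.1] [533.6  86.   93. ]
[206, 208, 12, 12, 103] [211.5 213.8] [520.3 150.3  93. ]
(np.float64(0.19960455511129205), array([548.85925326,  13.18274193]), array([[ 0.40159054,  0.68815345],
       [-0.47316618,  0.02725587],
       [-0.53388145, -0.10707438],
       [ 0.60545709, -0.60833494]]))
cam in tool [  65.21635565    0.55348987 -142.87872815] [[-6.17942356e-05 -9.66058891e-01 -2.58321921e-01]
 [ 9.99999980e-01 -1.01711917e-05 -2.01176362e-04]
 [ 1.91720771e-04 -2.58321928e-01  9.66058872e-01]]
```

View pics/wrist0.png

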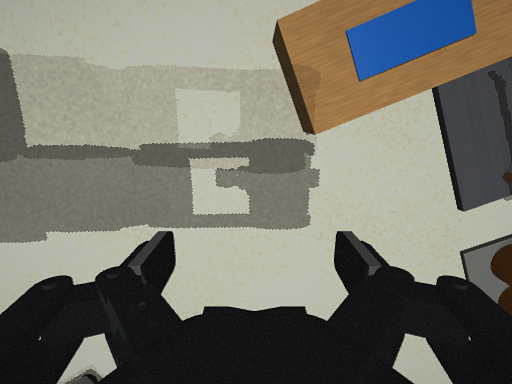

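The wrist view shows bare bench below the open fingers. The rocker row fits the given spacings to under 1 mm, with the tester origin near (549,13) and yaw about 0.20. I'll move over the row with the fingers shut, the camera on the operator's side.

```bash
python3 -m creep '[{"x":-41,"y":-32.6,"hand":0},{"x":-41,"y":-32.6,"hand":0},{"x":-41,"y":-32.6,"hand":0},{"x":-41,"y":-32.6,"hand":0},{"x":-41,"y":-32.6,"hand":0},{"x":-41,"y":-32.6,"hand":0},{"x":-41,"y":-32.6,"hand":0},{"x":-41,"y":-32.6,"hand":0},{"x":-41,"y":-32.6,"hand":0},{"x":-41,"y":-32.6,"hand":0},{"x":-41,"y":-32.6,"hand":0},{"x":-41,"y":-32.6,"hand":0},{"rz":-0.145,"z":8},{"rz":-0.145,"z":8},{"rz":-0.145,"z":8},{"rz":-0.145,"z":6},{"hand":0},{"hand":0}]'
python3 - <<'E'
from h import *
s=sense();c=get_calibration("wrist");cv2.imwrite("pics/wrist1.png",cv2.cvtColor(grab_frame("wrist"),cv2.COLOR_RGB2BGR));np.savez("w1.npz",K=c["K"],R=c["R"],t=c["t"])
print(s["clock"],s["eef_pos"],s["tcp_rot"],s["qpos"].round(2),s["contact_force"],s["opening"])
E
```

```text
0.15 [232.16253989 579.88386718 230.70847191] [-3.14050003e+00  1.28203173e-05  2.76079866e+00] [ 1.19  0.35  1.63 -0.    1.16 -0.  ] [-0.08540964  0.40424527 -0.61309739] 1.0005967529343218schema error: expected keys x, y, z, rx, ry, rz, hand
```

View pics/wrist1.png

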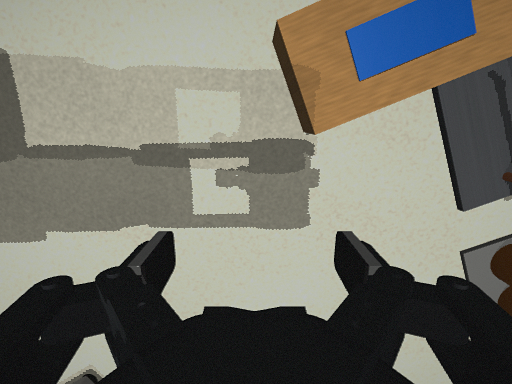

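The call was refused because every row needs all the keys. The picture is the same as before, and the arm has not moved.

```bash
python3 -m creep '[{"x":-41,"y":-32.6,"z":0,"rx":0,"ry":0,"rz":0,"hand":0},{"x":-41,"y":-32.6,"z":0,"rx":0,"ry":0,"rz":0,"hand":0},{"x":-41,"y":-32.6,"z":0,"rx":0,"ry":0,"rz":0,"hand":0},{"x":-41,"y":-32.6,"z":0,"rx":0,"ry":0,"rz":0,"hand":0},{"x":-41,"y":-32.6,"z":0,"rx":0,"ry":0,"rz":0,"hand":0},{"x":-41,"y":-32.6,"z":0,"rx":0,"ry":0,"rz":0,"hand":0},{"x":-41,"y":-32.6,"z":0,"rx":0,"ry":0,"rz":0,"hand":0},{"x":-41,"y":-32.6,"z":0,"rx":0,"ry":0,"rz":0,"hand":0},{"x":-41,"y":-32.6,"z":0,"rx":0,"ry":0,"rz":0,"hand":0},{"x":-41,"y":-32.6,"z":0,"rx":0,"ry":0,"rz":0,"hand":0},{"x":-41,"y":-32.6,"z":0,"rx":0,"ry":0,"rz":0,"hand":0},{"x":-41,"y":-32.6,"z":0,"rx":0,"ry":0,"rz":0,"hand":0},{"x":0,"y":0,"z":8,"rx":0,"ry":0,"rz":-0.145,"hand":0},{"x":0,"y":0,"z":8,"rx":0,"ry":0,"rz":-0.145,"hand":0},{"x":0,"y":0,"z":8,"rx":0,"ry":0,"rz":-0.145,"hand":0},{"x":0,"y":0,"z":6,"rx":0,"ry":0,"rz":-0.145,"hand":0},{"x":0,"y":0,"z":0,"rx":0,"ry":0,"rz":0,"hand":0},{"x":0,"y":0,"z":0,"rx":0,"ry":0,"rz":0,"hand":0}]'
python3 - <<'E'
from h import *
s=sense();c=get_calibration("wrist");cv2.imwrite("pics/wrist2.png",cv2.cvtColor(grab_frame("wrist"),cv2.COLOR_RGB2BGR));np.savez("w2.npz",K=c["K"],R=c["R"],t=c["t"])
print(s["clock"],s["eef_pos"],s["tcp_rot"],s["qpos"].round(2),s["contact_force"],s["opening"])
E
```

```text
clock: 2.45
eef_pos: [543.7, 34.2, 201.5]
tcp_rot: [-3.142, 0.0, -2.945]
contact_force: [0.2, -0.3, 0.5]
opening: 0.0
grasp_force: 0.0
2.45 [543.74505413  34.20451473 201.46313982] [-3.14154018e+00  1.44442289e-04 -2.94548257e+00] [ 0.06  0.26  1.84 -0.    1.04 -1.71] [ 0.22502717 -0.26508366  0.54517685] 4.48985666735701e-05
```

View pics/wrist2.png

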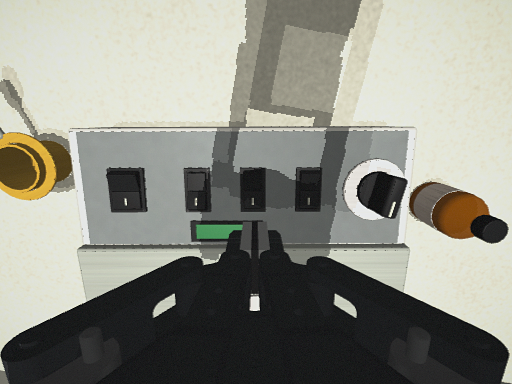

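The wrist view, with image up towards the operator, shows mains (127,190), fan (197,188), stirrer (253,188), heater (308,188) and dial (378,190). The tips are at about (253,225). Next I cast the rocker edges onto their planes.

Run:
```python
from h import *
im=cv2.imread("pics/wrist2.png");c=np.load("w2.npz")
m=(im.max(2)<48).astype(np.uint8)
k=m.copy();k[:160]=0;k[216:]=0;k[:,:100]=0;k[:,330:]=0
n,l,st,ce=cv2.connectedComponentsWithStats(k)
B=sorted([(ce[i],st[i]) for i in range(1,n) if st[i,4]>200],key=lambda p:-p[0][0])
for ctr,s in B: print(ctr.round(1),s.tolist())
L=[(0,75),(0,20),(0,-35),(0,-105)]
if len(B)==4:
    W=[ray(c,(s[0]+s[2]/2-.5,s[1]+s[3]/2-.5),90) for _,s in B]
    th,o,r=fit(L,W);print("bbox mid fit",th,o,r.round(1).tolist())
th,o=0.1985,np.array([548.9,13.2])
def w(x,y,z): return [*(o+np.array([[np.cos(th),-np.sin(th)],[np.sin(th),np.cos(th)]])@[x,y]),z]
for nm,y,zn,zf in(("heater",75,98,94),("stirrer",20,98,94),("fan",-35,92,100),("mains",-105,98,94)):
    print(nm,"near end",proj(c,w(-18,y,zn)).round(1),"far",proj(c,w(18,y,zf)).round(1),"ctr",proj(c,w(0,y,90)).round(1))
print("tcp",proj(c,sense()["eef_pos"]),"fascia edges",proj(c,w(-60,20,82)),proj(c,w(60,20,100)))
# crop
cv2.imwrite("pics/crop2.png",cv2.resize(im[155:260,100:330],None,fx=3.4,fy=3.4,interpolation=cv2.INTER_NEAREST))
```

```text
[308.1 189.9] [295, 167, 27, 44, 1013]
[252.6 190. ] [240, 168, 26, 44, 1008]
[200.5 195.7] [187, 171, 24, 41, 533]
[123.7 186.8] [106, 170, 37, 42, 980]
bbox mid fit 0.20836558840987235 [549.28600056  13.29318711] [[0.3, 0.1], [0.0, -0.2], [-0.5, -1.9], [0.1, 2.0]]
heater near end [310.6 172.8] far [307.8 207.8] ctr [308.  189.2]
stirrer near end [252.1 172.9] far [252.3 207.9] ctr [252.3 189.3]
fan near end [195.1 171.9] far [195.6 210. ] ctr [196.6 189.4]
mains near end [119.4 173.2] far [126.2 208.2] ctr [125.8 189.6]
tcp [253.64419722 235.96244869] fascia edges [252.06929201 126.63165567] [252.47345414 249.295264  ]
```

View pics/crop2.png

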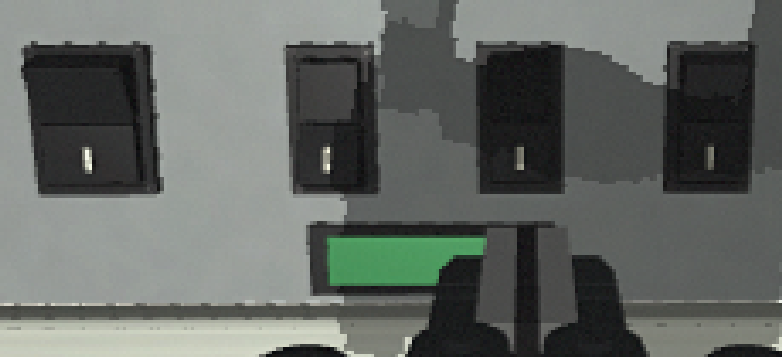

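The crop confirms the heater, stirrer and mains near ends are raised, and the fan's far end. The predicted pixels match to 1–2 px. I go to 10 mm above the heater's near end, 5 mm beyond its edge.

```bash
python3 -m creep '[{"x":11,"y":26.5,"z":0,"rx":0,"ry":0,"rz":0,"hand":0},{"x":11,"y":26.5,"z":0,"rx":0,"ry":0,"rz":0,"hand":0},{"x":0,"y":0,"z":46,"rx":0,"ry":0,"rz":0,"hand":0},{"x":0,"y":0,"z":40,"rx":0,"ry":0,"rz":0,"hand":0},{"x":0,"y":0,"z":8,"rx":0,"ry":0,"rz":0,"hand":0},{"x":0,"y":0,"z":0,"rx":0,"ry":0,"rz":0,"hand":0},{"x":0,"y":0,"z":0,"rx":0,"ry":0,"rz":0,"hand":0}]'
python3 - <<'E'
from h import *
im=cv2.cvtColor(grab_frame("wrist"),cv2.COLOR_RGB2BGR);cv2.imwrite("pics/wrist3.png",im)
E
```

```text
clock: 3.38
eef_pos: [512.8, 81.9, 108.8]
tcp_rot: [-3.141, 0.002, -2.943]
contact_force: [0.2, -0.3, 0.3]
opening: 0.004
grasp_force: 0.0
```

View pics/wrist3.png

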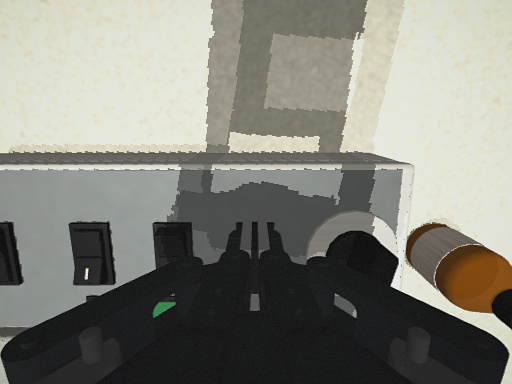

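The tips stand over the heater with the stirrer visible to the left at (173,240), and the dial at (360,250) stays clear on the right. I start pressing in small steps.

```bash
python3 -m creep '[{"x":1,"y":0,"z":4,"rx":0,"ry":0,"rz":0,"hand":0},{"x":0,"y":0,"z":4,"rx":0,"ry":0,"rz":0,"hand":0},{"x":0,"y":0,"z":2,"rx":0,"ry":0,"rz":0,"hand":0},{"x":0,"y":0,"z":0,"rx":0,"ry":0,"rz":0,"hand":0},{"x":0,"y":0,"z":0,"rx":0,"ry":0,"rz":0,"hand":0}]'
for i in 1 2; do :; done
python3 -m creep '[{"x":0,"y":0,"z":1,"rx":0,"ry":0,"rz":0,"hand":0},{"x":0,"y":0,"z":1,"rx":0,"ry":0,"rz":0,"hand":0},{"x":0,"y":0,"z":0,"rx":0,"ry":0,"rz":0,"hand":0}]'
python3 -m creep '[{"x":0,"y":0,"z":1,"rx":0,"ry":0,"rz":0,"hand":0},{"x":0,"y":0,"z":0,"rx":0,"ry":0,"rz":0,"hand":0}]'
python3 -m creep '[{"x":0,"y":0,"z":1,"rx":0,"ry":0,"rz":0,"hand":0},{"x":0,"y":0,"z":0,"rx":0,"ry":0,"rz":0,"hand":0}]'
```

```text
clock: 4.05
eef_pos: [510.5, 81.6, 97.3]
tcp_rot: [-3.142, -0.0, -2.942]
contact_force: [-0.8, 0.3, 1.5]
opening: -0.001
grasp_force: 0.9
clock: 4.42
eef_pos: [510.7, 81.6, 95.2]
tcp_rot: [3.142, 0.0, -2.942]
contact_force: [0.1, 0.3, 0.3]
opening: -0.001
grasp_force: 0.0
clock: 4.68
eef_pos: [510.6, 81.6, 94.2]
tcp_rot: [-3.142, 0.0, -2.942]
contact_force: [-0.2, -0.3, 0.1]
opening: -0.001
grasp_force: 0.0
clock: 4.92
eef_pos: [510.6, 81.6, 93.2]
tcp_rot: [-3.142, -0.0, -2.942]
contact_force: [-0.7, 0.2, 0.1]
opening: 0.003
grasp_force: 0.0
```

```bash
python3 -m creep '[{"x":0,"y":0,"z":1,"rx":0,"ry":0,"rz":0,"hand":0},{"x":0,"y":0,"z":0,"rx":0,"ry":0,"rz":0,"hand":0}]'
python3 -m creep '[{"x":0,"y":0,"z":1,"rx":0,"ry":0,"rz":0,"hand":0},{"x":0,"y":0,"z":0,"rx":0,"ry":0,"rz":0,"hand":0}]'
python3 - <<'E'
from h import *
im=cv2.cvtColor(grab_frame("scene"),cv2.COLOR_RGB2BGR);cv2.imwrite("pics/scene4.png",im)
a=cv2.imread("pics/scene0.png")
f=lambda i:cv2.resize(i[155:220,185:300],None,fx=5,fy=4.4,interpolation=cv2.INTER_CUBIC)
cv2.imwrite("pics/cmp4.png",np.vstack([f(a),f(im)]))
E
```

```text
clock: 5.18
eef_pos: [510.6, 81.6, 92.2]
tcp_rot: [-3.142, -0.0, -2.942]
contact_force: [-0.9, -0.6, 0.0]
opening: -0.005
grasp_force: 0.0
clock: 5.42
eef_pos: [510.7, 81.6, 91.4]
tcp_rot: [3.142, 0.0, -2.942]
contact_force: [-0.8, -0.5, 2.9]
opening: 0.0
grasp_force: 1.1
```

View pics/cmp4.png

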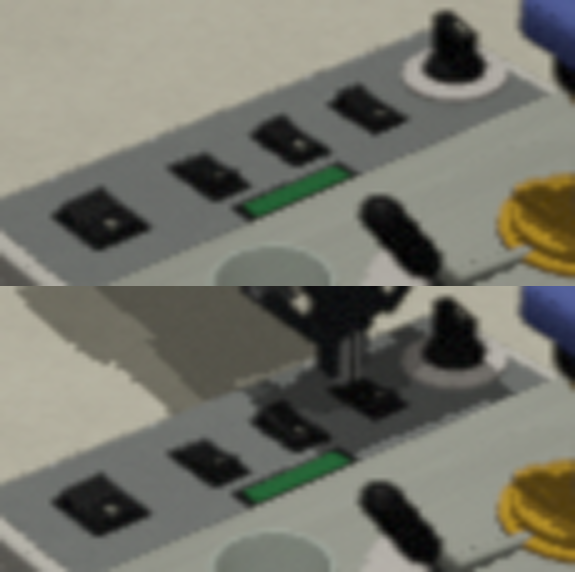

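The view shows the tips on the heater's near end. The force pattern was light contact at 97 mm, nothing from 95 to 92 mm, then 2.9 N at 91.4 mm. That fits a snap followed by the home position. I lift, shift to the stirrer and check.

```bash
python3 -m creep '[{"x":0,"y":0,"z":-20,"rx":0,"ry":0,"rz":0,"hand":0},{"x":0,"y":0,"z":-40,"rx":0,"ry":0,"rz":0,"hand":0},{"x":0,"y":-27.5,"z":0,"rx":0,"ry":0,"rz":0,"hand":0},{"x":0,"y":-27.5,"z":0,"rx":0,"ry":0,"rz":0,"hand":0},{"x":0,"y":0,"z":0,"rx":0,"ry":0,"rz":0,"hand":0}]'
python3 - <<'E'
from h import *
im=cv2.cvtColor(grab_frame("wrist"),cv2.COLOR_RGB2BGR);cv2.imwrite("pics/wrist5.png",im)
cv2.imwrite("pics/crop5.png",cv2.resize(im[150:330,60:400],None,fx=2.3,fy=2.3,interpolation=cv2.INTER_NEAREST))
E
```

```text
clock: 6.1
eef_pos: [521.7, 26.5, 151.3]
tcp_rot: [-3.141, 0.0, -2.944]
contact_force: [-0.5, -0.2, 0.6]
opening: -0.001
grasp_force: 0.0
```

View pics/crop5.png

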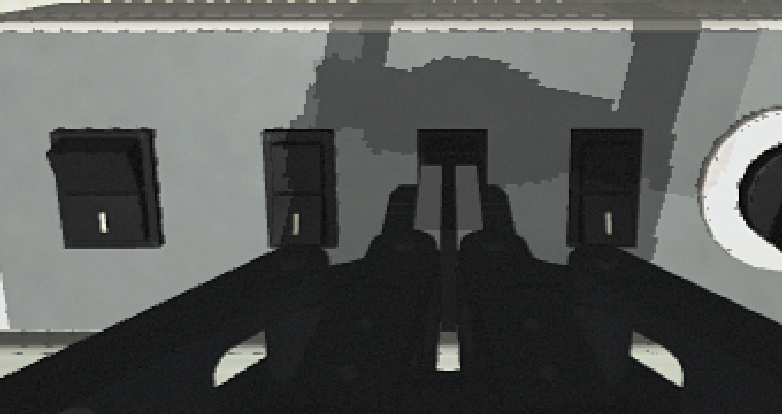

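The crop shows heater, fan and mains unobstructed, with the tips over the stirrer. The rocking angle is hard to tell here, so I check it by number: the shift of the white line in the scene view, before and after.

```bash
cat > chk.py <<'E'
from h import *
import sys
c=get_calibration("scene");im=cv2.cvtColor(grab_frame("scene"),cv2.COLOR_RGB2BGR);cv2.imwrite(f"pics/scene{sys.argv[1]}.png",im)
th,o=0.20,np.array([549,13.2])
def w(x,y,z): return [*(o+np.array([[np.cos(th),-np.sin(th)],[np.sin(th),np.cos(th)]])@[x,y]),z]
for nm,y in(("heater",75),("stirrer",20),("fan",-35),("mains",-105)):
    out=[]
    for i in(cv2.imread("pics/scene0.png"),im):
        u,v=proj(c,w(8,y,95)).round().astype(int)
        g=i[v-7:v+8,u-7:u+8].astype(float).max(2)
        yy,xx=np.mgrid[v-7:v+8,u-7:u+8]
        # bright spot: white top-hat inside dark patch
        t=cv2.morphologyEx(g.astype(np.uint8),cv2.MORPH_TOPHAT,np.ones((4,4),np.uint8)).astype(float)
        t[(np.hypot(xx-u,yy-v)>6)]=0; t[t<.5*t.max()]=0
        out.append((round((t*xx).sum()/t.sum(),2),round((t*yy).sum()/t.sum(),2),int(t.max())))
    print(nm,out,"model down/up",proj(c,w(10,y,92)).round(1),proj(c,w(10,y,96)).round(1))
E
python3 chk.py 5
```

```text
heater [(np.float64(259.98), np.float64(182.03), 37), (np.float64(259.32), np.float64(179.44), 32)] model down/up [259.5 180.6] [259.5 179.5]
stirrer [(np.float64(245.39), np.float64(189.36), 69), (np.float64(245.31), np.float64(189.74), 41)] model down/up [243.9 187.9] [243.9 186.8]
fan [(np.float64(228.64), np.float64(195.78), 23), (np.float64(228.81), np.float64(192.84), 22)] model down/up [227.7 195.5] [227.7 194.4]
mains [(np.float64(207.57), np.float64(208.1), 71), (np.float64(207.59), np.float64(208.09), 71)] model down/up [206.  205.8] [205.9 204.6]
```

Run:
```python
from h import *
im=cv2.imread("pics/wrist5.png").max(2).astype(int)
for nm,x0,x1 in(("mains",80,132),("fan",172,208),("heater",305,342)):
    p=im[200:262,x0:x1]; 
    q=p.copy(); q[:28]=0; q[53:]=0
    k=q[30:53, 6:-6]; yy,xx=np.mgrid[230:253,x0+6:x1-6]
    t=np.clip(k-70,0,None); print(nm,"line",(t*xx).sum()/t.sum(),(t*yy).sum()/t.sum(),"rows",yy[t>40].min() if (t>40).any() else None,yy[t>40].max() if (t>40).any() else None)
    cx=(x0+x1)//2+4
    print("  column profile",im[200:262,cx-2:cx+3].mean(1).astype(int).tolist())
```

```text
mains line 102.28086138914165 246.55565665756748 rows 242 252
  column profile [152, 152, 152, 154, 154, 97, 29, 39, 47, 38, 26, 26, 27, 28, 27, 24, 34, 38, 39, 38, 38, 38, 38, 39, 38, 38, 37, 38, 38, 38, 38, 39, 38, 32, 33, 47, 47, 45, 46, 45, 45, 45, 44, 45, 44, 43, 44, 43, 43, 43, 43, 42, 42, 43, 37, 43, 38, 55, 160, 154, 152, 152]
fan line 188.14082503556187 246.66145092460883 rows 243 251
  column profile [98, 97, 97, 97, 94, 85, 15, 34, 34, 34, 32, 23, 22, 30, 35, 34, 34, 35, 34, 35, 34, 34, 32, 33, 32, 32, 33, 33, 33, 33, 33, 35, 32, 27, 24, 34, 33, 34, 34, 32, 34, 36, 35, 34, 34, 36, 35, 33, 36, 35, 35, 34, 35, 37, 35, 36, 25, 29, 28, 26, 27, 27]
heater line 324.0813323005422 246.57087529047251 rows 243 250
  column profile [78, 77, 77, 77, 79, 63, 18, 25, 26, 26, 25, 22, 20, 25, 28, 26, 25, 27, 26, 26, 27, 27, 28, 26, 26, 25, 26, 24, 24, 25, 29, 33, 31, 24, 26, 32, 31, 32, 32, 32, 32, 32, 39, 43, 42, 42, 49, 47, 49, 49, 48, 41, 31, 31, 33, 32, 27, 41, 26, 28, 29, 28]
```

The near-end front wall is 6 rows tall on mains (raised), but only 2 on both fan and heater. So the heater's near end is down and it has switched off. Now the stirrer.

```bash
python3 -m creep '[{"x":0,"y":1.5,"z":40,"rx":0,"ry":0,"rz":0,"hand":0},{"x":0,"y":0,"z":12,"rx":0,"ry":0,"rz":0,"hand":0},{"x":0,"y":0,"z":0,"rx":0,"ry":0,"rz":0,"hand":0},{"x":0,"y":0,"z":0,"rx":0,"ry":0,"rz":0,"hand":0}]'
python3 -m creep '[{"x":0,"y":0,"z":1,"rx":0,"ry":0,"rz":0,"hand":0},{"x":0,"y":0,"z":0,"rx":0,"ry":0,"rz":0,"hand":0}]'
python3 -m creep '[{"x":0,"y":0,"z":1,"rx":0,"ry":0,"rz":0,"hand":0},{"x":0,"y":0,"z":0,"rx":0,"ry":0,"rz":0,"hand":0}]'
python3 -m creep '[{"x":0,"y":0,"z":1,"rx":0,"ry":0,"rz":0,"hand":0},{"x":0,"y":0,"z":0,"rx":0,"ry":0,"rz":0,"hand":0}]'
python3 -m creep '[{"x":0,"y":0,"z":1,"rx":0,"ry":0,"rz":0,"hand":0},{"x":0,"y":0,"z":0,"rx":0,"ry":0,"rz":0,"hand":0}]'
python3 -m creep '[{"x":0,"y":0,"z":1,"rx":0,"ry":0,"rz":0,"hand":0},{"x":0,"y":0,"z":0,"rx":0,"ry":0,"rz":0,"hand":0}]'
```

```text
clock: 6.7
eef_pos: [521.9, 29.4, 100.1]
tcp_rot: [-3.141, 0.001, -2.942]
contact_force: [-0.3, 0.2, 0.2]
opening: -0.0
grasp_force: 0.0
clock: 6.95
eef_pos: [521.6, 29.2, 98.8]
tcp_rot: [-3.141, 0.001, -2.942]
contact_force: [1.2, 0.2, 0.9]
opening: 0.002
grasp_force: 0.0
clock: 7.2
eef_pos: [521.4, 29.2, 97.5]
tcp_rot: [-3.142, 0.001, -2.942]
contact_force: [0.5, 0.1, 1.9]
opening: 0.0
grasp_force: 0.9
clock: 7.45
eef_pos: [521.1, 29.1, 96.2]
tcp_rot: [-3.142, -0.0, -2.942]
contact_force: [-0.1, 0.2, 1.0]
opening: -0.001
grasp_force: 0.4
clock: 7.7
eef_pos: [521.0, 29.2, 95.1]
tcp_rot: [3.141, -0.0, -2.942]
contact_force: [-1.0, -0.8, -0.7]
opening: -0.003
grasp_force: 0.0
clock: 7.95
eef_pos: [521.1, 29.2, 94.1]
tcp_rot: [3.142, -0.0, -2.942]
contact_force: [-0.2, -0.2, -0.5]
opening: -0.001
grasp_force: 0.0
```

```bash
python3 -m creep '[{"x":0,"y":0,"z":1.2,"rx":0,"ry":0,"rz":0,"hand":0},{"x":0,"y":0,"z":1.2,"rx":0,"ry":0,"rz":0,"hand":0},{"x":0,"y":0,"z":0,"rx":0,"ry":0,"rz":0,"hand":0}]'
python3 -m creep '[{"x":0,"y":0,"z":-20,"rx":0,"ry":0,"rz":0,"hand":0},{"x":0,"y":0,"z":-40,"rx":0,"ry":0,"rz":0,"hand":0},{"x":-23.5,"y":-27.5,"z":0,"rx":0,"ry":0,"rz":0,"hand":0},{"x":-23.5,"y":-27.5,"z":0,"rx":0,"ry":0,"rz":0,"hand":0},{"x":0,"y":0,"z":0,"rx":0,"ry":0,"rz":0,"hand":0},{"x":0,"y":0,"z":0,"rx":0,"ry":0,"rz":0,"hand":0}]'
cat > prof.py <<'E'
from h import *
import sys
c=get_calibration("wrist");im=cv2.cvtColor(grab_frame("wrist"),cv2.COLOR_RGB2BGR);cv2.imwrite(f"pics/wrist{sys.argv[1]}.png",im);g=im.max(2)
th,o=0.20,np.array([549,13.2])
def w(x,y,z): return [*(o+np.array([[np.cos(th),-np.sin(th)],[np.sin(th),np.cos(th)]])@[x,y]),z]
for nm,y in(("heater",75),("stirrer",20),("fan",-35),("mains",-105)):
    u,v=proj(c,w(-20,y,86)).round().astype(int); u2,v2=proj(c,w(20,y,88)).round().astype(int)
    print(nm,(u,v),(u2,v2),g[max(v-4,0):v2+6,u-2:u+3].mean(1).astype(int).tolist())
E
python3 prof.py 6
```

```text
clock: 8.32
eef_pos: [521.2, 29.2, 91.8]
tcp_rot: [3.142, -0.0, -2.942]
contact_force: [-0.9, 1.1, 0.4]
opening: 0.001
grasp_force: 0.2
clock: 9.07
eef_pos: [577.2, -15.3, 151.4]
tcp_rot: [3.141, -0.001, -2.943]
contact_force: [-0.1, 0.3, -0.3]
opening: 0.0
grasp_force: 0.0
heater (np.int64(393), np.int64(151)) (np.int64(388), np.int64(201)) [139, 127, 48, 40, 40, 41, 40, 35, 28, 46, 45, 45, 43, 44, 44, 43, 43, 42, 43, 42, 42, 41, 42, 42, 43, 42, 43, 44, 42, 43, 43, 25, 35, 39, 40, 40, 40, 39, 40, 43, 69, 87, 86, 76, 73, 73, 70, 62, 62, 46, 40, 41, 36, 42, 39, 24, 39, 46, 104, 160]
stirrer (np.int64(322), np.int64(151)) (np.int64(320), np.int64(201)) [148, 151, 94, 53, 56, 58, 51, 33, 28, 63, 62, 60, 59, 59, 57, 57, 57, 57, 56, 56, 56, 54, 55, 54, 54, 54, 53, 52, 53, 53, 53, 25, 34, 37, 39, 39, 40, 40, 39, 43, 84, 107, 105, 104, 102, 103, 103, 97, 98, 74, 41, 42, 43, 28, 22, 21, 22, 28, 55, 81]
fan (np.int64(252), np.int64(151)) (np.int64(252), np.int64(201)) [147, 130, 115, 67, 69, 72, 70, 72, 25, 68, 71, 69, 70, 69, 69, 69, 67, 68, 68, 67, 67, 67, 66, 64, 65, 65, 64, 64, 65, 64, 27, 22, 26, 28, 25, 28, 28, 26, 28, 30, 50, 77, 76, 76, 75, 75, 75, 76, 75, 65, 27, 29, 29, 31, 25, 21, 25, 26, 55, 80]
mains (np.int64(162), np.int64(151)) (np.int64(166), np.int64(201)) [164, 166, 124, 57, 62, 43, 26, 27, 27, 26, 34, 39, 37, 40, 39, 39, 37, 39, 39, 40, 38, 39, 38, 39, 38, 38, 39, 39, 38, 40, 39, 18, 35, 66, 62, 60, 59, 59, 58, 57, 60, 141, 141, 149, 138, 133, 142, 136, 139, 116, 50, 54, 55, 54, 25, 57, 56, 52, 88, 169]
```

Heater, stirrer and fan now all show the lit, lowered near face, and mains is unchanged. Now the fan's far end.

```bash
python3 -m creep '[{"x":-2,"y":-1.5,"z":38,"rx":0,"ry":0,"rz":0,"hand":0},{"x":0,"y":0,"z":10,"rx":0,"ry":0,"rz":0,"hand":0},{"x":0,"y":0,"z":0,"rx":0,"ry":0,"rz":0,"hand":0},{"x":0,"y":0,"z":0,"rx":0,"ry":0,"rz":0,"hand":0}]'
python3 -m creep '[{"x":0,"y":0,"z":1,"rx":0,"ry":0,"rz":0,"hand":0},{"x":0,"y":0,"z":1,"rx":0,"ry":0,"rz":0,"hand":0},{"x":0,"y":0,"z":0,"rx":0,"ry":0,"rz":0,"hand":0}]'
python3 -m creep '[{"x":0,"y":0,"z":1,"rx":0,"ry":0,"rz":0,"hand":0},{"x":0,"y":0,"z":0,"rx":0,"ry":0,"rz":0,"hand":0}]'
python3 -m creep '[{"x":0,"y":0,"z":1,"rx":0,"ry":0,"rz":0,"hand":0},{"x":0,"y":0,"z":0,"rx":0,"ry":0,"rz":0,"hand":0}]'
python3 -m creep '[{"x":0,"y":0,"z":1,"rx":0,"ry":0,"rz":0,"hand":0},{"x":0,"y":0,"z":0,"rx":0,"ry":0,"rz":0,"hand":0}]'
python3 -m creep '[{"x":0,"y":0,"z":1,"rx":0,"ry":0,"rz":0,"hand":0},{"x":0,"y":0,"z":0,"rx":0,"ry":0,"rz":0,"hand":0}]'
```

```text
clock: 9.62
eef_pos: [580.9, -16.4, 104.9]
tcp_rot: [-3.141, 0.001, -2.942]
contact_force: [0.1, 0.9, 1.2]
opening: 0.0
grasp_force: 0.0
clock: 10.0
eef_pos: [580.5, -16.6, 102.0]
tcp_rot: [-3.142, 0.0, -2.942]
contact_force: [0.5, 0.2, 0.1]
opening: 0.0
grasp_force: 0.0
clock: 10.25
eef_pos: [580.4, -16.5, 100.8]
tcp_rot: [3.142, -0.0, -2.942]
contact_force: [0.2, 0.1, -0.4]
opening: 0.0
grasp_force: 0.0
clock: 10.5
eef_pos: [580.5, -16.5, 99.9]
tcp_rot: [-3.142, 0.0, -2.942]
contact_force: [-0.7, 0.9, 0.5]
opening: -0.002
grasp_force: 0.2
clock: 10.75
eef_pos: [580.7, -16.5, 99.0]
tcp_rot: [-3.141, 0.0, -2.942]
contact_force: [0.1, -0.1, 1.9]
opening: 0.002
grasp_force: 0.8
clock: 11.0
eef_pos: [581.0, -16.5, 98.1]
tcp_rot: [-3.141, 0.001, -2.942]
contact_force: [1.8, 1.0, 1.8]
opening: -0.0
grasp_force: 1.4
```

```bash
python3 -m creep '[{"x":0,"y":0,"z":1,"rx":0,"ry":0,"rz":0,"hand":0},{"x":0,"y":0,"z":0,"rx":0,"ry":0,"rz":0,"hand":0}]'
python3 -m creep '[{"x":0,"y":0,"z":1,"rx":0,"ry":0,"rz":0,"hand":0},{"x":0,"y":0,"z":0,"rx":0,"ry":0,"rz":0,"hand":0}]'
python3 -m creep '[{"x":0,"y":0,"z":1,"rx":0,"ry":0,"rz":0,"hand":0},{"x":0,"y":0,"z":0,"rx":0,"ry":0,"rz":0,"hand":0}]'
python3 -m creep '[{"x":0,"y":0,"z":0.7,"rx":0,"ry":0,"rz":0,"hand":0},{"x":0,"y":0,"z":0,"rx":0,"ry":0,"rz":0,"hand":0}]'
```

```text
clock: 11.25
eef_pos: [581.1, -16.5, 97.1]
tcp_rot: [-3.141, 0.001, -2.942]
contact_force: [4.2, 1.5, 1.0]
opening: -0.001
grasp_force: 2.1
clock: 11.5
eef_pos: [581.3, -16.4, 96.1]
tcp_rot: [-3.141, 0.002, -2.942]
contact_force: [5.3, 1.9, 0.5]
opening: 0.001
grasp_force: 2.3
clock: 11.75
eef_pos: [579.1, -16.6, 94.3]
tcp_rot: [3.141, -0.003, -2.942]
contact_force: [0.2, 0.7, 0.1]
opening: 0.001
grasp_force: 0.2
clock: 12.0
eef_pos: [579.5, -16.6, 93.9]
tcp_rot: [3.141, -0.002, -2.942]
contact_force: [-1.4, 0.1, 2.3]
opening: 0.002
grasp_force: 0.9
```

The side force built up and then dropped at the snap, followed by light home contact at 93.9 mm. I lift straight up and clear, then verify.

```bash
python3 -m creep '[{"x":0,"y":0,"z":-20,"rx":0,"ry":0,"rz":0,"hand":0},{"x":0,"y":0,"z":-37,"rx":0,"ry":0,"rz":0,"hand":0},{"x":0,"y":0,"z":0,"rx":0,"ry":0,"rz":0,"hand":0},{"x":0,"y":0,"z":0,"rx":0,"ry":0,"rz":0,"hand":0}]'
python3 prof.py 7
python3 -m creep '[{"x":0,"y":0,"z":-50,"rx":0,"ry":0,"rz":0,"hand":0},{"x":20,"y":0,"z":-20,"rx":0,"ry":0,"rz":0,"hand":0},{"x":0,"y":0,"z":0,"rx":0,"ry":0,"rz":0,"hand":0},{"x":0,"y":0,"z":0,"rx":0,"ry":0,"rz":0,"hand":0}]'
python3 - <<'E'
from h import *
w=cv2.cvtColor(grab_frame("wrist"),cv2.COLOR_RGB2BGR);t=cv2.cvtColor(grab_frame("scene"),cv2.COLOR_RGB2BGR);a=cv2.imread("pics/scene0.png")
x=lambda i,n:cv2.convertScaleAbs(cv2.resize(i,n,interpolation=cv2.INTER_CUBIC),alpha=1.7,beta=10)
s=np.hstack([x(i[90:260,110:380],(400,252)) for i in(a,t)])
cv2.imwrite("pics/final.png",np.vstack([s,x(w[110:250],(800,219))]))
E
```

```text
clock: 12.5
eef_pos: [580.1, -16.5, 150.8]
tcp_rot: [3.142, -0.0, -2.942]
contact_force: [0.0, -0.3, -0.5]
opening: -0.001
grasp_force: 0.0
heater (np.int64(396), np.int64(148)) (np.int64(391), np.int64(198)) [138, 100, 61, 39, 41, 42, 39, 29, 32, 46, 46, 45, 44, 44, 43, 43, 44, 43, 44, 44, 44, 44, 45, 45, 45, 45, 46, 45, 45, 46, 46, 27, 37, 40, 40, 40, 41, 41, 39, 41, 60, 75, 73, 62, 62, 55, 54, 55, 50, 46, 41, 42, 36, 42, 39, 25, 35, 43, 79, 161]
stirrer (np.int64(325), np.int64(148)) (np.int64(322), np.int64(198)) [147, 150, 72, 55, 57, 58, 45, 29, 36, 64, 59, 59, 58, 58, 57, 59, 55, 55, 56, 56, 54, 55, 54, 54, 53, 54, 53, 53, 53, 53, 53, 24, 33, 39, 39, 40, 40, 40, 39, 43, 83, 118, 112, 111, 103, 104, 104, 103, 104, 93, 37, 42, 43, 43, 36, 19, 24, 26, 42, 81]
fan (np.int64(254), np.int64(148)) (np.int64(254), np.int64(198)) [147, 131, 99, 69, 71, 33, 26, 27, 27, 24, 38, 37, 36, 36, 36, 35, 36, 36, 36, 35, 37, 34, 37, 35, 35, 34, 34, 35, 35, 34, 36, 20, 39, 27, 31, 30, 29, 31, 29, 28, 40, 75, 71, 72, 71, 72, 71, 72, 71, 61, 24, 28, 29, 26, 23, 29, 28, 26, 43, 80]
mains (np.int64(164), np.int64(148)) (np.int64(167), np.int64(198)) [165, 164, 87, 60, 63, 33, 25, 29, 28, 24, 41, 42, 39, 40, 40, 40, 38, 39, 39, 40, 39, 40, 38, 38, 38, 38, 39, 39, 39, 39, 39, 18, 36, 64, 62, 61, 61, 60, 59, 56, 67, 154, 139, 139, 140, 134, 145, 134, 136, 123, 49, 54, 57, 55, 26, 58, 56, 54, 89, 169]
clock: 13.05
eef_pos: [560.5, -20.4, 219.8]
tcp_rot: [3.141, -0.002, -2.943]
contact_force: [0.7, -0.5, -0.3]
opening: 0.0
grasp_force: 0.0
```

View pics/final.png

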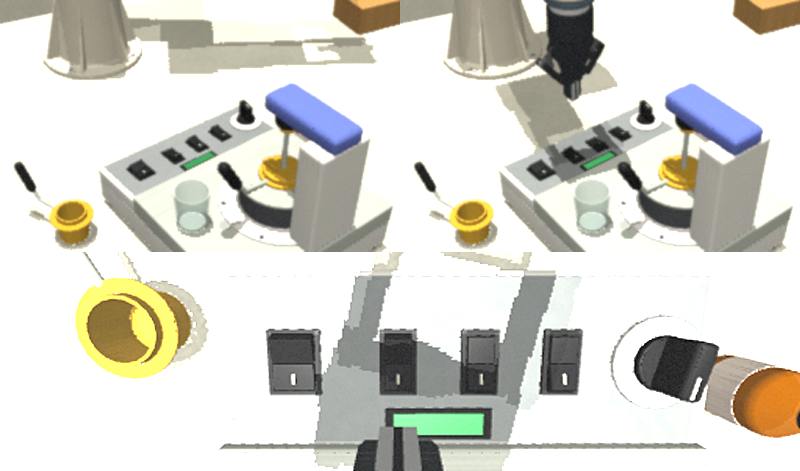

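The fan's near end now shows the same raised wall as mains, while heater and stirrer near ends stay down. Dial, cup, beaker and bottle stand as before, and the arm is clear, so I hand it in.

```bash
python3 -c "from rig import *; print(sign_off())"
```

```text
the job is handed in; nothing more can be done
None
```

Heater and then stirrer were pressed off and the fan on, in that order; in the last pictures mains was still on, and the dial, cup, bottle and beaker looked unmoved (job handed in at about 13 s; no verdict came back).

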